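# Snap the cap onto the oil bottle and hold it down on its seal

## Robot

A 6-joint arm with a two-finger parallel gripper is mounted at the origin on a cart in front of the work surface, level with it; the furniture and walls round the work are solid. World frame = base frame: x ahead of the robot, y to its left, z up, the work surface at z = 0. Lengths are in mm, angles in rad, forces in N, time in s.
With the tool pointing down it reaches from about 325 to 925 mm from the base axis. Payload 3.1 kg.
Tool frame: the origin (TCP) lies at the very end of the fingers, on their centre line; the grasp point (between the pads) lies manip.grip_point_offset behind it (manip.grip_point_offset is the distance from the TCP to the grasp point, in mm); z points along the fingers, y is the line along which they close (so a half turn about z gives the same grasp; the last joint's range is limited). The gripper opens to 85 mm and grips with 20 to 120 N. Pads are 22 mm wide; open, the fingers measure 114 mm over their backs; the gripper's body (76 mm by 85 mm) begins 54 mm behind the grasp point. The pads swing forward as they close: fully open they stand 13 mm farther back than shut.
Start: joints at [-1.456, 0.217, 1.613, -0, 1.311, -0.112], TCP at [140.559, -609.001, 231.3] pointing down, gripper open.
Joint ranges: [-2.75, 2.75], [-0.78, 2.1], [0.31, 2.55], [-1.13, 4.27], [0.13, 2.63], [-2.58, 2.58]. Speed limits (rad/s): [2.79, 2.79, 3.14, 3.14, 3.14, 3.14].

## Interface

Orientations are given as a unit quaternion [x, y, z, w].
In Python, from bench import monitor, optics, manip, recognise gives the robot as it stands.
- The arm moves only by the tool drive_tool, never from a script. Its argument "motion" is a list of rows, each an object with "grip": the finger opening in m, from 0 to 0.0854; "slide": the shift along the tool's x, y, z in m, a list of three; "delta_rot": the turn, a rotation vector about the tool's x, y, z in rad, a list of three. A call has 1 to 12 rows; each row is the pose to reach, as a shift and turn from the pose commanded when the call began, along the tool's axes at that moment; what a row does not reach only later rows make up. A row lasts 1/8 s, in which the tool goes at most 62.5 mm and 10.7 degrees, less where a joint would pass 70% of its speed; a pose out of reach is approached as far as the arm can. A call with a gripper value outside its range is refused whole. The fingers move at their own pace and stop on an object; "newtons" is the grip in N (left out, the last holds). Time passes only in rows, so rows that repeat a pose let the fingers close. It gives the time, the measured TCP pose, the force, the opening and the grip force at its end, in the units of the state.
- monitor.sense(): the state, without advancing time (a new reading comes with each control period).
- optics.read_camera(name): name is "side" or "top" or "wrist"; returns the picture (480x640x3 uint8, blue, green, red); there is no depth.
- optics.camera_model(name): a dict with "intrinsics" (3x3 intrinsics, pixels), "R" (3x3) and "t" (3): a world point X has camera coordinates R X + t; the wrist camera has in their place "mount" (4x4, takes a point from camera to tool coordinates, whose origin is the TCP and whose axes are the flange's). Camera axes: x right, y down, z forward; pixel columns grow to the right and rows downward; lengths in mm; the calibration is good to about 2 mm. A picture is of the moment at which its call begins: read the wrist's pose just before it. camera_model takes no time and is no camera call.
- manip.finish_job(): hands the job in; it is judged then, once.
Trained networks look in the newest picture that a camera, given by its name, has taken for a name from the list of things; names that differ only in an ending like _2 or _b are one class to them, and where a whole thing is asked for, a point or a joint stands for the part that bears it (a point fixed in the world has none). Each returns a list of dicts, best first, with "p" (0 to 1); they miss things now and then, are a little off and sometimes report something else, mostly with a low value. They report only what shows in the picture. A call takes as long as a camera call. They do not tell look-alikes from the thing itself.
- recognise(camera, label): "bbox" ([centre column, centre row, width, height] in pixels, round what is visible of it).
The state is a dict: "t": time; "q": joint angles; "qvel": joint speeds; "joint_efforts": joint torques, N m; "ee_pos": TCP position; "orientation": TCP orientation; "force": force on the tool from outside, world axes, zero at the start; "torque": the same for the moment, N m; "gripper_width": finger opening in mm; "grip_force": force on a finger pad.
Only numpy, scipy, OpenCV 4.12 (cv2) and the standard library are available. Lean on these libraries where they do the work, as an engineer would, in place of code of your own. Each camera call takes 0.05 s, during which the arm holds its last target. There are 200 camera calls.

## Task

Close the steel oil bottle with the slim neck: pick up the grey snap cap, set it straight on that bottle's neck and press it down until it clicks over the snap ring. Do not stop at the click: keep pressing so that the rubber seal under the cap is clearly squashed, and finish like that, with the fingers still holding the cap pressed down and the bottle standing upright on the worktop. Leave the wide-necked bottle and the other things where they are.

Things in the scene. Friction and masses are not known exactly. Their poses are not given: they have to be found in the camera images.
- snap_cap: The cap: ribbed grey plastic cylinder, 46 mm wide, 40 mm high, flat closed top, open below; stands on the worktop open side down. Origin: centre of its lower rim, z up. An inner lip 30 mm wide lies 3 to 7 mm above the rim; elsewhere the bore is 37 mm wide, up to 32 mm above the rim. Round: any grasp direction will do. 60 g.
- oil_bottle: The bottle to close: steel, loose, upright, body 68 mm wide, about 0.7 kg (varies). Origin: centre of its underside, z up. Its slim neck is 25 mm wide, tapering to 14 mm over the last 8 mm; 153 mm high in all. The neck carries a snap ring, and a black rubber seal lies round the neck's foot, its top 126 mm above the underside.
- neck_top (a point): Centre of the top of the slim neck of the oil bottle, 153 mm above its underside.
- snap_ring (a point): Centre of the sprung steel snap ring (four arcs, 33 mm over all) on the slim neck, 137 mm above the bottle's underside. The cap's lip meets it with the cap's rim 138 mm above the underside; pushing on takes a force that rises to about 9 N, then falls; it clicks over with the rim at about 130 mm, and the ring then retains the cap.
- seal (a joint): How far the black rubber seal ring (48 mm wide, 8 mm thick, round the foot of the slim neck) is squashed, in m: 0 free, 0.004 fully squashed (hard stop). It acts as a spring of 2 N per mm, so 3 mm takes 6 N, and it springs back when the cap is no longer pressed.
- wide_bottle: The other steel bottle, loose, same body (68 mm wide) but an open plain neck 50 mm wide, 130 mm high in all, without ring or seal: the cap does not fit it. Origin: centre of its underside. It may stand in either of the two bottles' places.
- tuna_tin: Flat food tin, 86 mm wide, 40 mm high, in front of the bottles. Origin: centre of its underside. To be left alone.
- matchbox: Small matchbox, 36 x 52 x 16 mm, lying near the cap. Origin: centre of its underside. To be left alone.
- spice_jar: Slim spice jar with a black lid, 41 mm wide, 105 mm high, behind the bottles. Origin: centre of its underside. To be left alone.
- food_tin: Tall food tin, 57 mm wide, 72 mm high, behind the bottles. Origin: centre of its underside. To be left alone.
Not all that is in view belongs to the job. Several things have the shape of the snap_cap; the one meant has the colours described above.

How it is judged:
By the outcome, as a careful person would: the job done as asked, in the order asked, and still so for the second after the job is handed in, while the arm keeps its last pose, push and grip.
It also fails if it takes over 48 s, if anything falls off the work surface, if the arm or the gripper's body presses on something with over 40 N, if the wrist force passes 120 N, or if a joint passes its speed limit or range.

## Working session

There is one attempt and no reset: what is moved stays moved. The work goes in short steps, Python scripts to look and compute and a tool call to move; the robot and the scene stay as the last step left them, time stands still between calls to the robot, and variables do not carry over. Pictures are saved under pics/ and viewed, at most 10 in all, crops included, and the job is handed in when it is done.

Besides the shell and the picture viewer there is one more tool, called as name(argument=value, ...), one argument or row to a line, values as JSON. drive_tool: Moves the arm, as the interface text tells. Its arguments: {"type":"object","properties":{"motion":{"type":"array","items":{"type":"object","properties":{"grip":{"type":"number"},"slide":{"type":"array","items":{"type":"number"}},"delta_rot":{"type":"array","items":{"type":"number"}}}}},"newtons":{"type":"number"}},"required":["motion"]}

```bash
mkdir -p pics; ls; python3 - <<'E'
from bench import monitor, optics, manip, recognise
import cv2,numpy as np
print(manip.grip_point_offset, monitor.sense())
for c in ["side","top"]:
    im=optics.read_camera(c); cv2.imwrite(f"pics/{c}0.png",im)
    m=optics.camera_model(c); print(c,{k:np.round(v,3).tolist() for k,v in m.items()})
    for l in ["snap_cap","oil_bottle","wide_bottle","neck_top","matchbox"]:
        print(c,l,[(np.round(d['bbox']).tolist(),round(d['p'],2)) for d in recognise(c,l)][:5])
print({k:np.round(v,3).tolist() for k,v in optics.camera_model("wrist").items()})
E
```

```text
pics
18.700000000000003 {'t': 0.0, 'q': array([-1.45618115e+00,  2.17736930e-01,  1.61494917e+00,  4.37320541e-05,
        1.31131453e+00, -1.12222777e-01]), 'qvel': array([ 0.00155428, -0.00016443,  0.00064387, -0.00067502,  0.00075531,
       -0.00167826]), 'joint_efforts': array([ 2.54270908e-06, -3.96843195e+01, -3.03852510e+01, -1.73981502e-04,
        9.62978520e-03,  2.15226237e-08]), 'ee_pos': array([ 140.48631589, -608.15862026,  229.971122  ]), 'orientation': array([ 9.93574877e-01,  1.13170285e-01,  1.96870249e-05, -1.20401076e-03]), 'force': array([-0.53633971, -1.05089131,  0.03164909]), 'torque': array([ 0.04506165, -0.01739567,  0.02897279]), 'grip_force': 0.0, 'gripper_width': 85.5643935783873}
side {'intrinsics': [[468.731, 0.0, 327.39], [0.0, 468.731, 241.733], [0.0, 0.0, 1.0]], 'R': [[0.94, -0.34, 0.02], [-0.168, -0.516, -0.84], [0.296, 0.786, -0.542]], 't': [-597.166, 165.96, 855.345]}
side snap_cap [([300.0, 362.0, 27.0, 36.0], 0.95), ([349.0, 394.0, 28.0, 37.0], 0.81), ([305.0, 430.0, 30.0, 43.0], 0.61), ([333.0, 246.0, 35.0, 73.0], 0.31)]
side oil_bottle [([331
[... 286 characters left out ...]
.831], [0.0, 0.0, 1.0]], 'R': [[0.024, -1.0, 0.01], [-0.996, -0.025, -0.088], [0.088, -0.008, -0.996]], 't': [-115.549, 595.281, 1527.605]}
top snap_cap [([416.0, 261.0, 14.0, 17.0], 0.88), ([433.0, 294.0, 20.0, 17.0], 0.72), ([382.0, 278.0, 23.0, 20.0], 0.6)]
top oil_bottle [([288.0, 221.0, 32.0, 36.0], 0.63)]
top wide_bottle [([212.0, 218.0, 35.0, 28.0], 0.56)]
top neck_top [([288.0, 218.0, 32.0, 28.0], 0.9), ([257.0, 299.0, 29.0, 39.0], 0.6)]
top matchbox [([340.0, 314.0, 22.0, 20.0], 0.65)]
{'intrinsics': [[341.39, 0.0, 319.511], [0.0, 341.39, 235.964], [0.0, 0.0, 1.0]], 'mount': [[-0.0, -0.96, -0.28, 71.572], [1.0, -0.0, -0.0, 0.513], [0.0, -0.28, 0.96, -142.177], [0.0, 0.0, 0.0, 1.0]]}
```

View pics/side0.png

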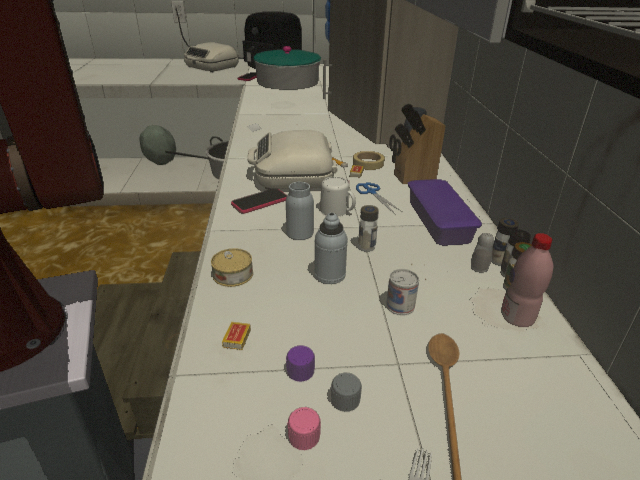

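View pics/top0.png

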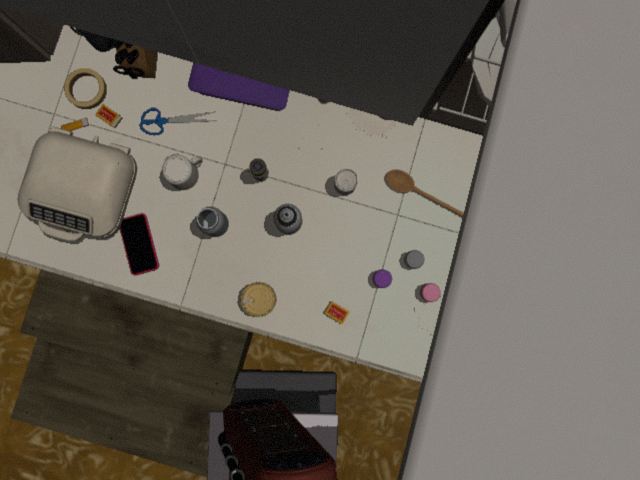

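```bash
python3 - <<'E'
import cv2,numpy as np
im=cv2.imread("pics/side0.png"); t=cv2.imread("pics/top0.png")
a=cv2.resize(im[330:460,210:400],None,fx=4,fy=4,interpolation=3)[:520,:760]
cv2.imwrite("pics/c1.png",a)
b=cv2.resize(t[190:330,180:460][:, :],None,fx=2.8,fy=2.8,interpolation=3); cv2.imwrite("pics/c2.png",b)
E
```

```text
(no output)
```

View pics/c1.png

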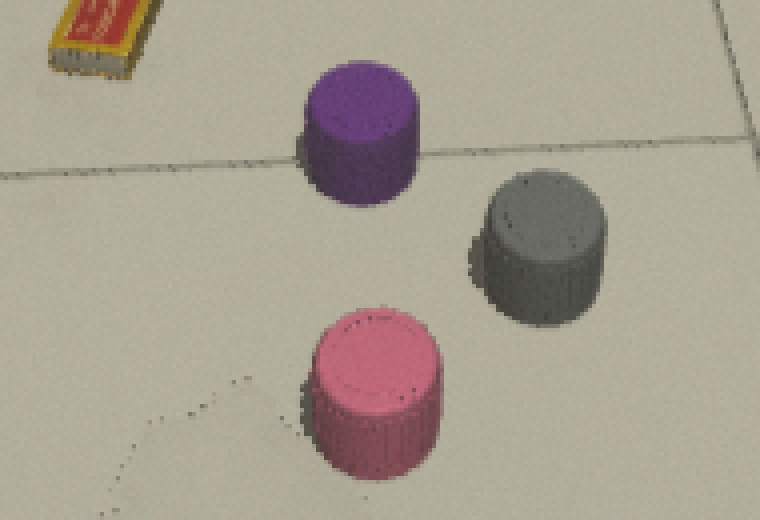

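View pics/c2.png

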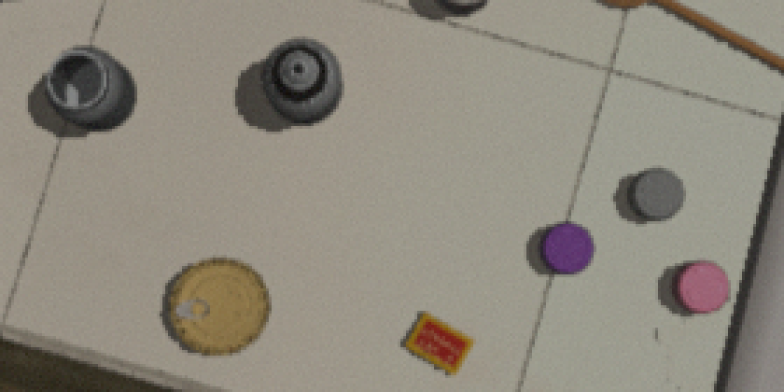

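Side view: candidate caps are purple (300,362), grey (346,391) and pink (305,428). In the top view they are at (382,278), (414,260) and (430,292). I choose the grey one, and the crop confirms it is ribbed grey. The slim-neck bottle with the black seal is at side (331,247), top (288,219); the wide one is at side (299,210), top (211,221).

```bash
cat > h.py <<'E'
import numpy as np, cv2
from bench import monitor, optics, manip, recognise
from scipy.spatial.transform import Rotation as Rn
def ray(c,u,v,ee=None,q=None):
    m=optics.camera_model(c); d=np.linalg.inv(m["intrinsics"])@[u,v,1.]
    if c=="wrist":
        M=np.array(m["mount"]);R=Rn.from_quat(q).as_matrix()
        return R@M[:3,3]+ee, R@M[:3,:3]@d
    R=np.array(m["R"]); return -R.T@np.array(m["t"]), R.T@d
def at(z,*a):
    o,d=ray(*a); return o+d*(z-o[2])/d[2]
def tool(p,s=None):
    s=s or monitor.sense(); return Rn.from_quat(s["orientation"]).inv().apply(np.array(p)-s["ee_pos"])
E
python3 - <<'E'
from h import *
print("cap",at(40,"top",415,259.3),at(40,"side",346.5,384))
print("neck",at(153,"top",286.1,214.6),at(153,"side",331,215.5))
print("purple",at(40,"top",382.7,278.5)," pink",at(40,"top",430.5,292.5), "match",at(16,"top",337,312))
print("tin",at(40,"top",258,299),"wide",at(130,"top",207.5,219), "jar",at(105,"top",258,166),"ftin",at(72,"top",345,178))
E
```

```text
cap [ 539.36459369 -342.24809236   40.        ] [ 540.79876822 -345.09978607   40.        ]
neck [629.51351098 -24.33879049 153.        ] [628.20720187 -31.24373499 153.        ]
purple [ 489.84648061 -262.7048319    40.        ]  pink [ 458.21977585 -381.48142552   40.        ] match [ 403.95799132 -152.3482949    16.        ]
tin [431.96064364  43.90708746  40.        ] wide [617.17278252 160.43439334 130.        ] jar [751.02941167  48.72935353 105.        ] ftin [ 733.27635977 -162.64758499   72.        ]
```

drive_tool(
  motion=[
    {"slide": [0.449, -0.168, 0.08], "grip": 0.085},
    {"slide": [0.449, -0.168, 0.08], "grip": 0.085},
    {"slide": [0.449, -0.168, 0.08], "grip": 0.085},
    {"slide": [0.449, -0.168, 0.08], "grip": 0.085},
    {"slide": [0.449, -0.168, 0.08], "grip": 0.085},
    {"slide": [0.449, -0.168, 0.08], "grip": 0.085},
    {"slide": [0.449, -0.168, 0.08], "grip": 0.085},
    {"slide": [0.449, -0.168, 0.08], "grip": 0.085},
    {"slide": [0.449, -0.168, 0.08], "grip": 0.085},
    {"slide": [0.449, -0.168, 0.08], "grip": 0.085},
  ],
  newtons=60,
)

```text
schema error: expected keys grip, slide, delta_rot
```

```bash
python3 - <<'E'
from h import *
s=monitor.sense(); im=optics.read_camera("wrist"); cv2.imwrite("pics/w1.png",im)
print(s["t"],s["ee_pos"],s["orientation"],s["force"])
for d in recognise("wrist","snap_cap"):
    b=d["bbox"]; print(np.round(b),d["p"],at(20,"wrist",b[0],b[1],s["ee_pos"],s["orientation"]))
E
```

```text
0.6 [ 140.53993057 -609.01622016  231.32633258] [ 9.93577710e-01  1.13151821e-01 -7.48746766e-06  1.34873569e-05] [ 0.25177708 -0.55424942 -0.3449586 ]
```

View pics/w1.png

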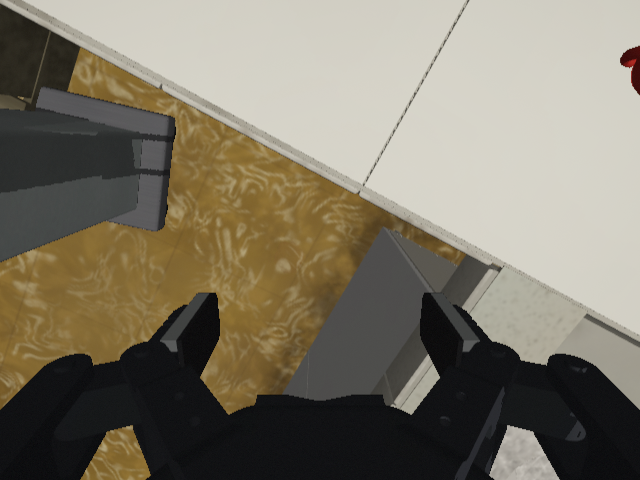

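The move was refused because every row needs all three keys. The picture shows only the start pose, with the fingers at (200,330) and (440,330) and no caps in view.

drive_tool(
  motion=[
    {"slide": [0.449, -0.168, 0.08], "grip": 0.085, "delta_rot": [0, 0, 0]},
    {"slide": [0.449, -0.168, 0.08], "grip": 0.085, "delta_rot": [0, 0, 0]},
    {"slide": [0.449, -0.168, 0.08], "grip": 0.085, "delta_rot": [0, 0, 0]},
    {"slide": [0.449, -0.168, 0.08], "grip": 0.085, "delta_rot": [0, 0, 0]},
    {"slide": [0.449, -0.168, 0.08], "grip": 0.085, "delta_rot": [0, 0, 0]},
    {"slide": [0.449, -0.168, 0.08], "grip": 0.085, "delta_rot": [0, 0, 0]},
    {"slide": [0.449, -0.168, 0.08], "grip": 0.085, "delta_rot": [0, 0, 0]},
    {"slide": [0.449, -0.168, 0.08], "grip": 0.085, "delta_rot": [0, 0, 0]},
    {"slide": [0.449, -0.168, 0.08], "grip": 0.085, "delta_rot": [0, 0, 0]},
    {"slide": [0.449, -0.168, 0.08], "grip": 0.085, "delta_rot": [0, 0, 0]},
  ],
  newtons=60,
)

```text
t: 1.95
ee_pos: [540.0, -344.5, 151.3]
orientation: [0.994, 0.113, -0.0, 0.0]
force: [-0.3, -0.3, 0.2]
gripper_width: 85.0
grip_force: 0.0
```

```bash
python3 - <<'E'
from h import *
s=monitor.sense(); im=optics.read_camera("wrist"); cv2.imwrite("pics/w2.png",im)
print(s["t"],s["ee_pos"],s["orientation"],s["force"])
for d in recognise("wrist","snap_cap"):
    b=d["bbox"]; print(np.round(b),d["p"],at(40,"wrist",b[0],b[1],s["ee_pos"],s["orientation"]))
E
```

```text
1.95 [ 540.0404027  -344.51251274  151.29678786] [ 9.93542383e-01  1.13461014e-01 -3.23536779e-04  1.63912759e-04] [-0.30979494 -0.29263808  0.19478048]
[212. 261.  67.  67.] 0.9 [ 498.27411967 -267.31003131   40.        ]
[339. 322.  52.  65.] 0.66 [ 468.94602719 -378.43830697   40.        ]
```

View pics/w2.png

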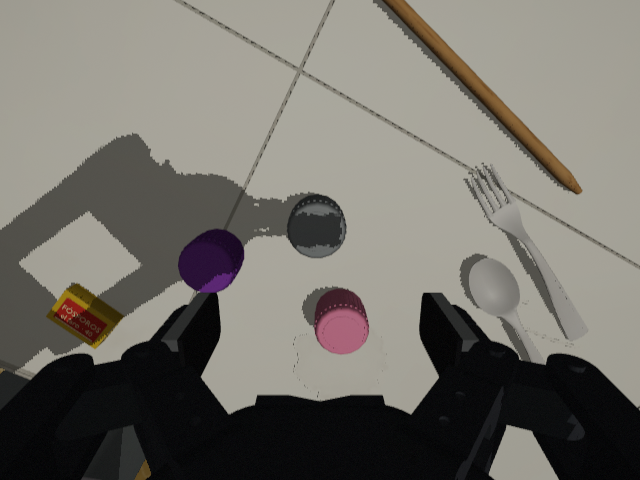

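```bash
python3 - <<'E'
from h import *
e,q=np.array([540.04,-344.51,151.3]),monitor.sense()["orientation"]
im=cv2.imread("pics/w2.png")
for v in (228,231): print(at(40,"wrist",318,v,e,q))
# forward check: outline of predicted cap
m=optics.camera_model("wrist");M=np.array(m["mount"]);R=Rn.from_quat(q).as_matrix()
Rc=R@M[:3,:3]; o=R@M[:3,3]+e
for cx,cy,col in((541,-343,(0,255,0)),):
  for z in(0,40):
    a=np.linspace(0,6.28,60); P=np.c_[cx+23*np.cos(a),cy+23*np.sin(a),0*a+z]
    c=(P-o)@Rc; p=c@np.array(m["intrinsics"]).T; p=(p[:,:2]/p[:,2:]); 
    print(z,p.min(0),p.max(0)); cv2.polylines(im,[np.int32(p*8)],True,col if z else (0,0,255),1,shift=3)
cv2.imwrite("pics/c3.png",cv2.resize(im[170:280,240:400],None,fx=4,fy=4,interpolation=3))
E
```

```text
[ 543.78998083 -343.02188723   40.        ]
[ 541.45908827 -343.5529036    40.        ]
0 [291.4040444 193.3755121] [343.47318417 244.10487724]
40 [287.32617156 201.91562929] [347.00120081 259.46561675]
```

View pics/c3.png

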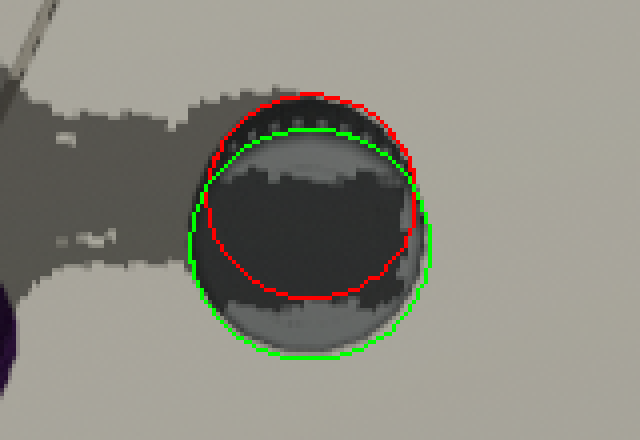

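The overlay matches the grey cap to about 1 px, which puts it at about (541.5, -343). I'll descend and grasp.

drive_tool(
  motion=[
    {"slide": [0.002, -0.0013, 0.06], "grip": 0.085, "delta_rot": [0, 0, 0]},
    {"slide": [0.002, -0.0013, 0.115], "grip": 0.085, "delta_rot": [0, 0, 0]},
    {"slide": [0.002, -0.0013, 0.135], "grip": 0.085, "delta_rot": [0, 0, 0]},
    {"slide": [0.002, -0.0013, 0.143], "grip": 0.07, "delta_rot": [0, 0, 0]},
    {"slide": [0.002, -0.0013, 0.143], "grip": 0.055, "delta_rot": [0, 0, 0]},
    {"slide": [0.002, -0.0013, 0.143], "grip": 0.04, "delta_rot": [0, 0, 0]},
    {"slide": [0.002, -0.0013, 0.143], "grip": 0.03, "delta_rot": [0, 0, 0]},
    {"slide": [0.002, -0.0013, 0.143], "grip": 0.03, "delta_rot": [0, 0, 0]},
  ],
  newtons=60,
)

```text
t: 3.05
ee_pos: [544.0, -344.2, 11.2]
orientation: [0.994, 0.113, 0.002, 0.002]
force: [0.0, -0.9, 6.8]
gripper_width: 45.1
grip_force: 61.7
```

drive_tool(
  motion=[
    {"slide": [0, 0, -0.02], "grip": 0.03, "delta_rot": [0, 0, 0]},
    {"slide": [0, 0, -0.07], "grip": 0.03, "delta_rot": [0, 0, 0]},
    {"slide": [0, 0, -0.13], "grip": 0.03, "delta_rot": [0, 0, 0]},
    {"slide": [0, 0, -0.19], "grip": 0.03, "delta_rot": [0, 0, 0]},
    {"slide": [0, 0, -0.19], "grip": 0.03, "delta_rot": [0, 0, 0]},
    {"slide": [0, 0, -0.19], "grip": 0.03, "delta_rot": [0, 0, 0]},
  ],
)

```text
t: 3.8
ee_pos: [541.7, -342.3, 199.0]
orientation: [0.994, 0.113, 0.0, 0.0]
force: [-0.4, -1.4, -0.8]
gripper_width: 44.8
grip_force: 61.4
```

```bash
python3 - <<'E'
from h import *
s=monitor.sense(); im=optics.read_camera("wrist"); 
print(s["t"],s["ee_pos"],s["orientation"],s["force"],s["gripper_width"],s["grip_force"])
sd=optics.read_camera("side"); 
t=optics.read_camera("top")
print("side cap",[(np.round(d["bbox"]),d["p"]) for d in recognise("side","snap_cap")])
a=cv2.resize(im[100:480,120:520],(400,380)); 
b=cv2.resize(sd[190:290,270:400],None,fx=3,fy=3,interpolation=3)
c=cv2.resize(t[180:260,250:330],None,fx=3,fy=3,interpolation=3)
cv2.imwrite("pics/side1.png",sd)
can=np.zeros((560,800,3),np.uint8); can[:380,:400]=a; can[:300,405:795]=b; can[305:545,405:645]=c
cv2.imwrite("pics/m1.png",can)
E
```

```text
3.8 [ 541.70472283 -342.27722194  199.02303593] [9.93569851e-01 1.13220599e-01 1.75527222e-04 1.27868612e-04] [-0.42984127 -1.41894144 -0.83345373] 44.79192771184156 61.39654643833637
side cap [(array([349., 301.,  28.,  42.]), 0.97), (array([305., 431.,  29.,  49.]), 0.96), (array([301., 363.,  31.,  36.]), 0.67)]
```

View pics/m1.png

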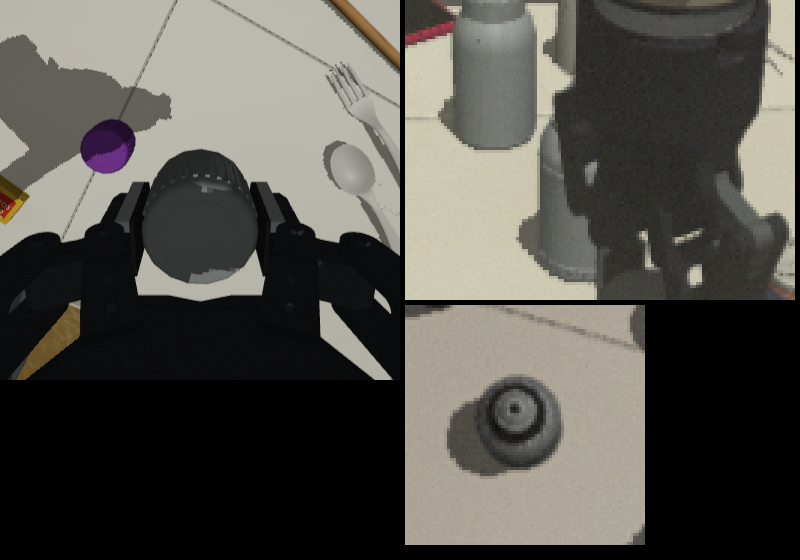

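The cap is held straight and squarely between the pads at about (320,333) in the full wrist image. Next I'll go to a stand-off beside the neck so the wrist camera sees both.

drive_tool(
  motion=[
    {"slide": [0.067, -0.288, -0.02], "grip": 0.03, "delta_rot": [0, 0, 0]},
    {"slide": [0.067, -0.288, -0.02], "grip": 0.03, "delta_rot": [0, 0, 0]},
    {"slide": [0.067, -0.288, -0.02], "grip": 0.03, "delta_rot": [0, 0, 0]},
    {"slide": [0.067, -0.288, -0.02], "grip": 0.03, "delta_rot": [0, 0, 0]},
    {"slide": [0.067, -0.288, -0.02], "grip": 0.03, "delta_rot": [0, 0, 0]},
    {"slide": [0.067, -0.288, -0.02], "grip": 0.03, "delta_rot": [0, 0, 0]},
    {"slide": [0.067, -0.288, -0.02], "grip": 0.03, "delta_rot": [0, 0, 0]},
    {"slide": [0.067, -0.288, -0.02], "grip": 0.03, "delta_rot": [0, 0, 0]},
  ],
)

```text
t: 5.0
ee_pos: [542.2, -48.2, 217.6]
orientation: [0.994, 0.112, -0.001, -0.0]
force: [-0.5, -0.7, -0.1]
gripper_width: 44.9
grip_force: 61.6
```

```bash
cat >> h.py <<'E'
def proj_tool(P):
    m=optics.camera_model("wrist");M=np.array(m["mount"]); c=(P-M[:3,3])@M[:3,:3]; p=c@np.array(m["intrinsics"]).T; return p[:,:2]/p[:,2:]
def circ(c,r,R=None):
    a=np.linspace(0,6.28,80); return np.c_[c[0]+r*np.cos(a),c[1]+r*np.sin(a),0*a+c[2]]
E
python3 - <<'E'
from h import *
s=monitor.sense(); im=optics.read_camera("wrist"); cv2.imwrite("pics/w3raw.png",im)
np.save("e3.npy",np.r_[s["ee_pos"],s["orientation"]])
print(s["t"],s["ee_pos"],s["orientation"],s["force"],s["gripper_width"],s["grip_force"])
for d in recognise("wrist","neck_top"): print(np.round(d["bbox"]),d["p"])
for l in("oil_bottle",): print(tool([629.4,-26,153],s), np.round(proj_tool(tool([629.4,-26,153],s)[None])))
R=Rn.from_quat(s["orientation"])
def w(c,r): return R.inv().apply(circ(c,r)-s["ee_pos"])
for P,col in((w((629.4,-26,153),7),(0,255,0)),(w((629.4,-26,145),12.5),(0,255,255)),(w((629.4,-26,126),24),(0,0,255)),
  (circ((-2,0,-29),23),(0,255,0)),(circ((-2,0,11),23),(0,0,255))):
    cv2.polylines(im,[np.int32(proj_tool(P)*8)],True,col,1,shift=3)
cv2.imwrite("pics/w3.png",cv2.resize(im[50:420,180:460],None,fx=1.6,fy=1.6,interpolation=3))
E
```

```text
5.0 [542.21200717 -48.1598763  217.57154857] [ 9.93671553e-01  1.12322877e-01 -6.45497773e-04 -7.03744102e-06] [-0.52231014 -0.74885836 -0.12585545] 44.90878241359091 61.61150397732854
[316. 106.  95.  96.] 0.82
[90.01726847 -2.12799283 64.45660649] [[315. 102.]]
```

View pics/w3.png

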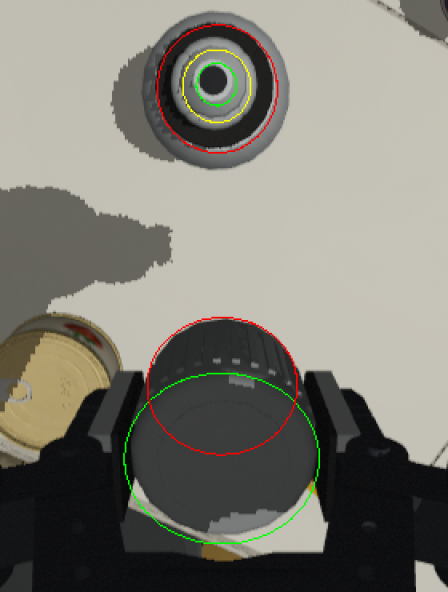

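```bash
python3 - <<'E'
from h import *
from scipy.optimize import least_squares
for r in(22,22.5,23):
    def f(p):
        x,y,z=p; t=proj_tool(circ((x,y,z-40),r)); b=proj_tool(circ((x,y,z),23))
        return [t[:,0].min()-261,t[:,0].max()-377,t[:,1].max()-383,b[:,1].min()-250]
    s=least_squares(f,[-2,0,11]); print(r,s.x,s.fun)
# neck from wrist pixels
v=np.load("e3.npy");print(at(153,"wrist",180+213/1.6,50+80/1.6,v[:3],v[3:]),at(137,"wrist",180+214.5/1.6,50+83.5/1.6,v[:3],v[3:]))
print(tool(at(153,"wrist",180+213/1.6,50+80/1.6,v[:3],v[3:]),dict(ee_pos=v[:3],orientation=v[3:])))
E
```

```text
22 [-3.41733513  0.29781889 14.45202192] [ 1.45728271 -1.45702911  1.27323825 -1.50939631]
22.5 [-4.24897588  0.29464173 16.2725369 ] [ 1.01972153 -1.01954508  0.90355719 -1.06773665]
23 [-5.08504839  0.29144886 18.10242713] [ 0.59910824 -0.59900286  0.5381498  -0.63395534]
[630.43810725 -24.76813023 153.        ] [630.75722998 -24.98509427 137.        ]
[91.30416347 -3.09704846 64.45511173]
```

drive_tool(
  motion=[
    {"slide": [0.06, -0.0017, 0], "grip": 0.03, "delta_rot": [0, 0, 0]},
    {"slide": [0.0932, -0.0017, 0], "grip": 0.03, "delta_rot": [0, 0, 0]},
    {"slide": [0.0932, -0.0017, 0.02], "grip": 0.03, "delta_rot": [0, 0, 0]},
    {"slide": [0.0932, -0.0017, 0.038], "grip": 0.03, "delta_rot": [0, 0, 0]},
    {"slide": [0.0932, -0.0017, 0.038], "grip": 0.03, "delta_rot": [0, 0, 0]},
    {"slide": [0.0932, -0.0017, 0.038], "grip": 0.03, "delta_rot": [0, 0, 0]},
    {"slide": [0.0932, -0.0017, 0.038], "grip": 0.03, "delta_rot": [0, 0, 0]},
  ],
)

```text
t: 5.98
ee_pos: [633.2, -24.6, 181.4]
orientation: [0.994, 0.113, 0.001, 0.0]
force: [0.1, 1.3, 0.4]
gripper_width: 45.2
grip_force: 61.6
```

```bash
python3 - <<'E'
from h import *
s=monitor.sense(); sd=optics.read_camera("side")
print(s["t"],s["ee_pos"],s["orientation"],s["force"],s["gripper_width"],s["grip_force"])
m=optics.camera_model("side")
def pj(P): c=P@np.array(m["R"]).T+m["t"]; p=c@np.array(m["intrinsics"]).T; return p[:,:2]/p[:,2:]
R=Rn.from_quat(s["orientation"])
raw=sd.copy()
for P,col in((R.apply(circ((-2.3,0,11),23))+s["ee_pos"],(0,0,255)),(circ((630.5,-24.9,153),7),(0,255,0)),(circ((630.5,-24.9,126),24),(0,255,255)),(circ((630.5,-24.9,0),34),(255,0,0))):
    cv2.polylines(sd,[np.int32(pj(P)*8)],True,col,1,shift=3)
x=np.hstack([i[170:300,285:385] for i in(raw,sd)])
cv2.imwrite("pics/s2.png",cv2.resize(x,None,fx=4,fy=4,interpolation=3))
E
```

```text
5.975 [633.22826353 -24.57208273 181.43943636] [9.93591445e-01 1.13027478e-01 8.78416893e-04 2.41661242e-04] [0.10073323 1.34560958 0.40019069] 45.15903145219619 61.584871374070644
```

View pics/s2.png

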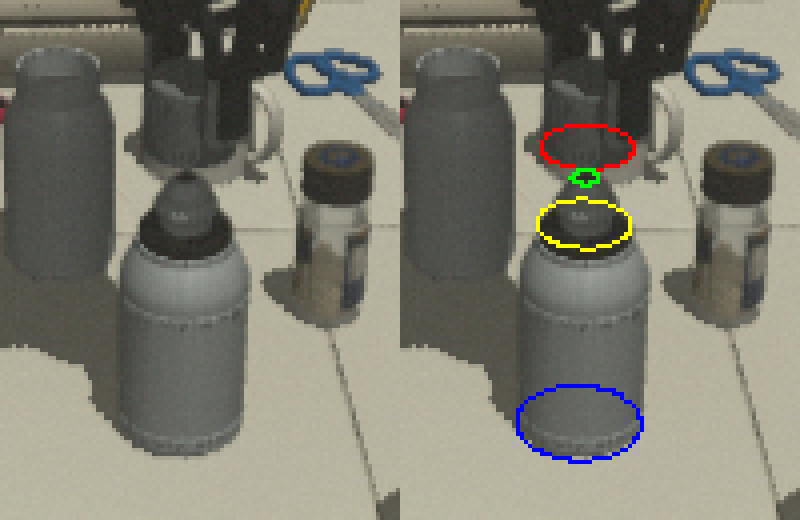

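The overlay shows the cap rim, neck and seal on one axis within about 1 mm, so I'm lowering.

drive_tool(
  motion=[
    {"slide": [0, 0, 0.008], "grip": 0.03, "delta_rot": [0, 0, 0]},
    {"slide": [0, 0, 0.016], "grip": 0.03, "delta_rot": [0, 0, 0]},
    {"slide": [0, 0, 0.022], "grip": 0.03, "delta_rot": [0, 0, 0]},
    {"slide": [0, 0, 0.027], "grip": 0.03, "delta_rot": [0, 0, 0]},
    {"slide": [0, 0, 0.027], "grip": 0.03, "delta_rot": [0, 0, 0]},
    {"slide": [0, 0, 0.027], "grip": 0.03, "delta_rot": [0, 0, 0]},
  ],
)

```text
t: 6.78
ee_pos: [633.1, -24.3, 153.5]
orientation: [0.994, 0.113, 0.0, 0.0]
force: [1.2, 0.7, -0.7]
gripper_width: 44.8
grip_force: 61.6
```

drive_tool(
  motion=[
    {"slide": [0, 0, 0.002], "grip": 0.03, "delta_rot": [0, 0, 0]},
    {"slide": [0, 0, 0.004], "grip": 0.03, "delta_rot": [0, 0, 0]},
    {"slide": [0, 0, 0.006], "grip": 0.03, "delta_rot": [0, 0, 0]},
    {"slide": [0, 0, 0.008], "grip": 0.03, "delta_rot": [0, 0, 0]},
    {"slide": [0, 0, 0.008], "grip": 0.03, "delta_rot": [0, 0, 0]},
  ],
  newtons=80,
)

```text
t: 7.4
ee_pos: [633.6, -24.1, 147.4]
orientation: [0.994, 0.113, 0.001, 0.0]
force: [-1.9, 0.4, 6.7]
gripper_width: 44.5
grip_force: 82.4
```

drive_tool(
  motion=[
    {"slide": [0, 0, 0.002], "grip": 0.03, "delta_rot": [0, 0, 0]},
    {"slide": [0, 0, 0.004], "grip": 0.03, "delta_rot": [0, 0, 0]},
    {"slide": [0, 0, 0.005], "grip": 0.03, "delta_rot": [0, 0, 0]},
    {"slide": [0, 0, 0.005], "grip": 0.03, "delta_rot": [0, 0, 0]},
  ],
)

```text
t: 7.9
ee_pos: [632.2, -24.1, 138.9]
orientation: [0.994, 0.113, -0.001, -0.0]
force: [0.3, 1.1, -2.4]
gripper_width: 44.6
grip_force: 81.8
```

It clicked: the force fell from 6.7 N to below zero and the tool is 8 mm lower. Now I'll squash the seal.

drive_tool(
  motion=[
    {"slide": [0, 0, 0.003], "grip": 0.03, "delta_rot": [0, 0, 0]},
    {"slide": [0, 0, 0.006], "grip": 0.03, "delta_rot": [0, 0, 0]},
    {"slide": [0, 0, 0.008], "grip": 0.03, "delta_rot": [0, 0, 0]},
    {"slide": [0, 0, 0.01], "grip": 0.03, "delta_rot": [0, 0, 0]},
    {"slide": [0, 0, 0.01], "grip": 0.03, "delta_rot": [0, 0, 0]},
    {"slide": [0, 0, 0.01], "grip": 0.03, "delta_rot": [0, 0, 0]},
  ],
)

```text
t: 8.65
ee_pos: [633.8, -24.5, 133.4]
orientation: [0.994, 0.113, 0.001, 0.0]
force: [-4.1, 0.6, 10.9]
gripper_width: 44.4
grip_force: 83.2
```

drive_tool(
  motion=[
    {"slide": [0, 0, 0], "grip": 0.03, "delta_rot": [0, 0, 0]},
    {"slide": [0, 0, 0], "grip": 0.03, "delta_rot": [0, 0, 0]},
    {"slide": [0, 0, 0], "grip": 0.03, "delta_rot": [0, 0, 0]},
    {"slide": [0, 0, 0], "grip": 0.03, "delta_rot": [0, 0, 0]},
  ],
)

```text
t: 9.15
ee_pos: [633.9, -24.5, 133.4]
orientation: [0.994, 0.113, 0.001, 0.0]
force: [-4.8, 1.8, 10.6]
gripper_width: 44.3
grip_force: 83.2
```

```bash
python3 - <<'E'
from h import *
optics.read_camera("side")
for l in("oil_bottle","snap_cap","wide_bottle"): print(l,[(np.round(d["bbox"]).tolist(),round(d["p"],2)) for d in recognise("side",l)])
s=monitor.sense(); print(s["t"],s["ee_pos"],s["force"],s["torque"],s["orientation"])
E
```

```text
oil_bottle [([332.0, 256.0, 39.0, 55.0], 0.58)]
snap_cap [([303.0, 431.0, 32.0, 45.0], 0.7), ([333.0, 222.0, 21.0, 28.0], 0.68), ([301.0, 363.0, 34.0, 34.0], 0.68)]
wide_bottle [([300.0, 214.0, 31.0, 57.0], 0.85)]
9.35 [633.85890589 -24.49021465 133.4209353 ] [-3.67803782  0.36007777 10.85121269] [ 0.15248671  0.87463166 -0.00417031] [9.93575448e-01 1.13167828e-01 8.93440986e-04 2.70600429e-04]
```

```bash
python3 -c "
from bench import manip; print(manip.finish_job())"
```

```text
the job is handed in; nothing more can be done
None
```

I've handed the job in: the grey cap clicked over the snap ring of the slim-necked bottle. The fingers still hold it pressed at about 11 N, by my estimate nearly full squash of the seal (it needs 8 N); I didn't see the seal directly, and judged the bottle upright from the side camera and force readings.

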